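# Fit the U-bolt over the stand tube

### The job

Take the narrower of the two U-bolts out of the wooden rack, pass its legs down either side of the aluminium tube and through the two holes of the steel plate underneath, and press it gently home past the sprung catches under it until its black saddle sits squarely on the tube; then let go. The plate has been shoved along the tube, so feel for the holes with a light touch and never push hard (keep the push under about 25 N). Leave the wider U-bolt, the flask, the bottle and the effects pedal alone.

Things in the scene. Friction and masses are not known exactly. Their poses are not given: they have to be found in the camera images.
- clamp_grip (a point): Grip point of the narrow U-bolt (to be fitted), in its black saddle block: 26 mm above the block's underside, 12 mm below its top. Bow up, z up. Own x: leg to leg; own y: across the block, the way to grip it. Block 28 x 16 x 38 mm (x, y, z), flat faces; the steel bow ends 20 mm above the point. It starts in either of the rack's two places; about 0.16 kg.
- clamp_seat (a point): Centre of the underside of the narrow U-bolt's block, 26 mm below clamp_grip, same axes. It rests on the tube's top when home.
- wide: The wider U-bolt, not to be used: the same but legs 48 mm apart, 56 mm wide overall. Origin at the centre of its block's underside. It stands in the other place of the rack.
- rack: Fixed plywood block 165 x 60 x 52 mm (x, y, z), origin at the centre of its underside, on the desk, with two places at x = +-40 mm. A U-bolt stands in a place with its legs hanging loosely in slots and its block resting on the rack's top; its x runs along the rack's x.
- stand: Fixed clamp stand, origin at the centre of its 110 x 240 mm foot, on the desk. An aluminium tube 24 mm thick, 250 mm long, lies along the stand's y, axis 75 mm and top 87 mm above the desk; end supports at y = +-108 mm stay below 79 mm. The U-bolt must be pushed with under 25 N: the forces of all its contacts with the stand (tube, plate, catches; the cams squeeze it too) must add up to less than 50 N.
- plate_mid (a point): Point of the stand under the middle of the tube, 62 mm above the desk, level with the top of the steel plate (80 x 100 x 6 mm, 1 mm below the tube); axes as the stand's. The plate has two slotted through holes, 13 mm (x) by 10.5 mm (y), chamfered 1 mm, centred at x = +-18 mm, one each side of the tube. Both lie at the same y, between -18 and +18 mm from here, NOT measured; the plate stays there.
- catch_mid (a point): Point of the stand 16 mm below plate_mid. Down to this height a sprung, sloping brass cam under each hole bears on the outside of the leg: up to about 15 N in all pushes the U-bolt past them and home, and friction then holds it. Home, the leg ends are 20 mm below the plate's top and the block's underside is on the tube.
- flask: Blue vacuum flask, 72 mm diameter, 200 mm high, origin at the centre of its underside. Bystander.
- bottle: Clear drink bottle, 76 mm diameter, 200 mm high, origin at the centre of its underside. Bystander.
- pedal: Black and white effects pedal box 110 x 70 x 59 mm, origin at the centre of its underside. Bystander.
- clamp: The narrow U-bolt as a body; the same point and axes as clamp_seat. Two round steel legs 8 mm thick with rounded ends (1.8 mm edge radius), centres at x = +-18 mm (28 mm free between them), run down to 45 mm below this point. 44 mm wide overall.

How it is judged:
By the outcome, as a careful person would: the job done as asked, in the order asked, and still so for the second after the job is handed in, with the robot touching nothing.
It also fails if it takes over 67 s, if anything falls off the work surface, if the arm or the gripper's body presses on something with over 40 N, if the wrist force passes 120 N, or if a joint passes its speed limit or range.

### The arm

A 6-joint arm with a two-finger parallel gripper is mounted at the origin on the work surface. World frame = base frame: x ahead of the robot, y to its left, z up, the work surface at z = 0. Lengths are in mm, angles in rad, forces in N, time in s.
With the tool pointing down it reaches from about 300 to 750 mm from the base axis. Payload 8.5 kg.
Tool frame: the origin (TCP) lies midway between the tips of the shut fingers; the grasp point (between the pads) lies 19 mm behind it (robot.tcp_to_grasp is the distance from the TCP to the grasp point, in mm); z points along the fingers, y is the line along which they close (so a half turn about z gives the same grasp; the last joint's range is limited). The gripper opens to 88 mm and grips with 3 to 60 N. Pads are 18 mm wide; open, the fingers measure 123 mm over their backs; the gripper's body (75 mm by 187 mm) begins 45 mm behind the grasp point.
Start: joints at [-1.465, 0.381, 1.297, -0, 1.464, -0.215], TCP at [173.423, -521.924, 238.748] pointing down, gripper open.
Joint ranges: [-3.11, 3.11], [-0.89, 2.33], [0.22, 2.48], [-1.42, 4.56], [0.17, 2.85], [-2.88, 2.88]. Speed limits (rad/s): [2.39, 2.39, 3.14, 3.14, 3.14, 3.14].

### API

Orientations are given as a rotation vector (axis times angle).
In Python, from plant import robot, optics, ticket gives the robot as it stands.
- The arm moves only by the shell command python3 -m jog 'ROWS' [FORCE]. ROWS is JSON, a list of rows, each a list of 7 numbers: the turn, a rotation vector about the tool's x, y, z in units of 8 degrees (1.0 is 8 degrees), then the shift along the tool's x, y, z in units of 30 mm (1.0 is 30 mm), then the closure, from -1 (fully open) to 1 (shut). In form: [[ax, ay, az, x, y, z, jaw], ...]. A call has exactly 10 rows; each row shifts and turns the commanded pose from where the row before left it, along the tool's axes as they then stand; what a row does not reach is not made up. A row lasts 1/8 s, in which the tool goes at most 62.5 mm and 10.7 degrees, less where a joint would pass 70% of its speed; a pose out of reach is approached as far as the arm can. A call is refused whole if a number of a shift passes 1 or a number of a turn 1, either way. A call with a gripper value outside its range is refused whole. The fingers move at their own pace and stop on an object; FORCE is the grip in N (left out, the last holds). Time passes only in rows, so rows that do not move let the fingers close, or fill a call up. It gives the time, the measured TCP pose, the force, the opening and the grip force at its end, in the units of the state.
- robot.observe(): the state, without advancing time (a new reading comes with each control period).
- optics.camera(name): name is "scene" or "top" or "wrist"; returns the picture (420x560x3 uint8, red, green, blue); there is no depth.
- optics.camera_info(name): a dict with "fx", "fy", "cx", "cy" (pixels), "rvec" (rotation vector, rad) and "tvec" (3), from world to camera coordinates, as OpenCV has them; the wrist camera has in their place "tool_from_camera" (4x4, takes a point from camera to tool coordinates, whose origin is the TCP and whose axes are the flange's). Camera axes: x right, y down, z forward; pixel columns grow to the right and rows downward; lengths in mm; the calibration is good to about 2 mm. A picture is of the moment at which its call begins: read the wrist's pose just before it. camera_info takes no time and is no camera call.
- ticket.close_job(): hands the job in; it is judged then, once.
Trained networks look in the newest picture that a camera, given by its name, has taken for a name from the list of things; names that differ only in an ending like _2 or _b are one class to them, and where a whole thing is asked for, a point or a joint stands for the part that bears it (a point fixed in the world has none). Each returns a list of dicts, best first, with "score" (0 to 1); they miss things now and then, are a little off and sometimes report something else, mostly with a low value. They report only what shows in the picture. A call takes as long as a camera call.
- optics.boxes_of(query, camera): "bbox" ([centre column, centre row, width, height] as shares, 0 to 1, of the picture: columns of its width, rows of its height, round what is visible of it).
- optics.spot_point(query, camera): "xy" ([column, row] as shares, 0 to 1, of the picture: columns of its width, rows of its height: a listed point, or the origin of a listed thing).
The state is a dict: "t": time; "joint_positions": joint angles; "joint_vel": joint speeds; "effort": joint torques, N m; "tcp_pos": TCP position; "eef_rot": TCP orientation; "wrist_force": force on the tool from outside, world axes, zero at the start; "moment": the same for the moment, N m; "grip_width": opening from 0.0 (shut) to 1.0 (fully open); "gripper_force": force on a finger pad.
Only numpy, scipy, OpenCV 4.12 (cv2) and the standard library are available. Lean on these libraries where they do the work, as an engineer would, in place of code of your own. Each camera call takes 0.05 s, during which the arm holds its last target. There are 200 camera calls.

## Working session

There is one attempt and no reset: what is moved stays moved. The work goes in short steps, Python scripts to look and compute and a shell command to move; the robot and the scene stay as the last step left them, time stands still between calls to the robot, and variables do not carry over. Pictures are saved under pics/ and viewed, at most 10 in all, crops included, and the job is handed in when it is done.

```bash
mkdir -p pics; cat > h.py <<'E'
import numpy as np, cv2
from scipy.spatial.transform import Rotation as R
from plant import robot, optics, ticket
def shot(n,f=None):
    im=optics.camera(n)
    if f: cv2.imwrite('pics/'+f,im[:,:,::-1])
    return im
def ray(n,uv,st=None):
    i=optics.camera_info(n); d=np.array([(uv[0]-i['cx'])/i['fx'],(uv[1]-i['cy'])/i['fy'],1.])
    if n=='wrist':
        T=np.array(i['tool_from_camera']); Rw=R.from_rotvec(st['eef_rot']).as_matrix()
        o=Rw@T[:3,3]+st['tcp_pos']; return o,Rw@T[:3,:3]@d
    Rc=R.from_rotvec(np.ravel(i['rvec'])).as_matrix(); return -Rc.T@np.ravel(i['tvec']),Rc.T@d
def onz(n,uv,z,st=None):
    o,d=ray(n,uv,st); return o+d*(z-o[2])/d[2]
def proj(n,P,st=None):
    i=optics.camera_info(n); P=np.atleast_2d(P).astype(float)
    if n=='wrist':
        T=np.array(i['tool_from_camera']); Rw=R.from_rotvec(st['eef_rot']).as_matrix()
        c=((P-st['tcp_pos'])@Rw-T[:3,3])@T[:3,:3]
    else: c=P@R.from_rotvec(np.ravel(i['rvec'])).as_matrix().T+np.ravel(i['tvec'])
    return np.c_[c[:,0]/c[:,2]*i['fx']+i['cx'],c[:,1]/c[:,2]*i['fy']+i['cy']]
E
python3 - <<'E'
from h import *
np.set_printoptions(precision=1,suppress=True)
a=shot('scene');b=shot('top')
cv2.imwrite('pics/a.png',cv2.resize(np.vstack([a,b]),(800*560*1//800,600)) [:,:,::-1] if 0 else a[:,:,::-1]); cv2.imwrite('pics/b.png',b[:,:,::-1])
H=dict(clamp_grip=78,wide=52,rack=0,stand=0,plate_mid=62,flask=0,bottle=0,pedal=0,clamp_seat=52)
for q,z in H.items():
  for n in('top','scene'):
    for r in optics.spot_point(q,n)[:2]:
      uv=np.array(r['xy'])*[560,420]; print(q,n,round(r['score'],2),uv,onz(n,uv,z))
print(robot.observe())
E
```

```text
clamp_grip top 0.66 [235.3 201.4] [529.9 118.9  78. ]
clamp_grip scene 0.74 [325.3 218.4] [551.4 110.3  78. ]
wide top 0.41 [230.  173.8] [610.5 137.8  52. ]
wide scene 0.78 [349.9 230.7] [603.8 147.9  52. ]
rack top 0.92 [233.5 187.5] [579.1 134.    0. ]
rack scene 0.98 [336.1 242.9] [569.5 138.7   0. ]
stand top 0.72 [338.7 182.7] [ 593.4 -174.5    0. ]
stand top 0.66 [232.9 189.1] [574.3 135.8   0. ]
stand scene 0.68 [239.1 299.7] [ 589. -186.    0.]
plate_mid top 0.94 [343.5 181. ] [ 588.6 -179.    62. ]
plate_mid scene 0.68 [238.2 270.5] [ 568.7 -171.    62. ]
flask top 0.92 [428.4 178. ] [ 607.4 -437.4    0. ]
flask scene 0.57 [133.8 363. ] [ 607.6 -440.8    0. ]
bottle top 0.98 [119.  207.1] [521.  468.9   0. ]
bottle scene 0.6 [396.9 196. ] [509.3 468.5   0. ]
pedal top 0.66 [428.8 247.5] [ 404.4 -432.7    0. ]
pedal scene 0.58 [ 91.8 307.7] [ 409.3 -446.9    0. ]
pedal scene 0.57 [137.8 362.3] [ 610.8 -434.2    0. ]
clamp_seat top 0.55 [236.1 200.5] [535.1 119.9  52. ]
clamp_seat scene 0.56 [323. 223.] [534.8 120.4  52. ]
{'t': 1.0, 'joint_positions': array([-1.5,  0.4,  1.3,  0. ,  1.5, -0.2]), 'joint_vel': array([-0.,  0.,  0., -0., -0.,  0.]), 'effort': array([  0. , -43.8, -22.5,   0.1,   0. ,  -0. ]), 'tcp_pos': array([ 173.5, -521.9,  238.8]), 'eef_rot': array([3.1, 0.5, 0. ]), 'wrist_force': array([-0.6,  0.6, -0.4]), 'moment': array([-0., -0., -0.]), 'gripper_force': 0.0, 'grip_width': 0.9994377772105714}
```

View pics/a.png

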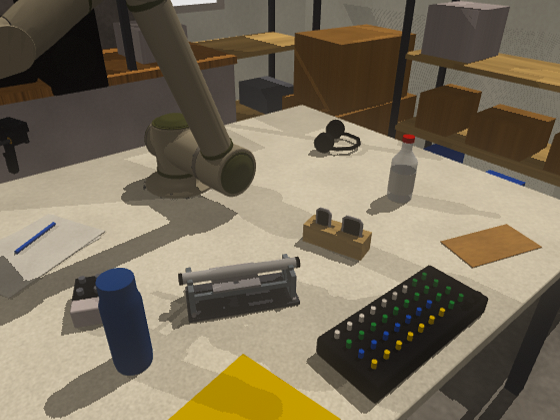

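View pics/b.png

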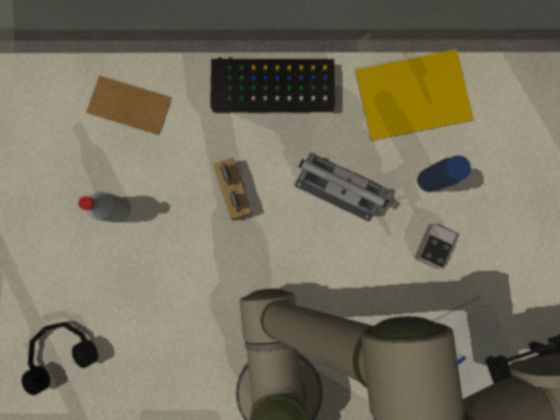

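The narrow U-bolt is the near one, at about (235,200) in top and (322,215) in scene. The wide one is at (228,172) in top. The tube runs from (303,160) to (385,200) in top. I'll go over the stand first for a wrist view of the holes.

```bash
python3 - <<'E'
from h import *
np.set_printoptions(precision=3,suppress=True)
s=robot.observe(); M=R.from_rotvec(s['eef_rot']).as_matrix(); print(M); 
i=optics.camera_info('wrist'); print(i)
print('tube ends',onz('top',(304,159),87),onz('top',(386,201),87))
d=np.array([590,-177,260])-s['tcp_pos']; print(M.T@d/30)
E
```

```text
[[ 0.949  0.315  0.   ]
 [ 0.315 -0.949 -0.   ]
 [-0.     0.    -1.   ]]
{'fx': 311.1168397224602, 'fy': 311.1168397224602, 'cx': 282.6275092132556, 'cy': 213.6001678315324, 'tool_from_camera': array([[   0.   ,   -0.954,   -0.298,   77.024],
       [   1.   ,    0.   ,    0.   ,   -0.678],
       [  -0.   ,   -0.298,    0.954, -144.994],
       [   0.   ,    0.   ,    0.   ,    1.   ]])}
tube ends [645.167 -68.26   87.   ] [ 530.233 -289.089   87.   ]
[16.802 -6.531 -0.708]
```

```bash
python3 -m jog '[[0,0,0,1,-0.39,0,-1],[0,0,0,1,-0.39,0,-1],[0,0,0,1,-0.39,0,-1],[0,0,0,1,-0.39,0,-1],[0,0,0,1,-0.39,0,-1],[0,0,0,1,-0.39,0,-1],[0,0,0,1,-0.39,0,-1],[0,0,0,1,-0.39,0,-1],[0,0,0,1,-0.39,0,-1],[0,0,0,1,-0.39,0,-1]]' 20
python3 -m jog '[[0,0,0,1,-0.39,0.35,-1],[0,0,0,1,-0.39,0.35,-1],[0,0,0,1,-0.39,0.35,-1],[0,0,0,1,-0.39,0.35,-1],[0,0,0,1,-0.39,0.35,-1],[0,0,0,1,-0.39,0.35,-1],[0,0,0,0.8,-0.3,0.35,-1],[0,0,0,0,0,0,-1],[0,0,0,0,0,0,-1],[0,0,0,0,0,0,-1]]'
python3 - <<'E'
from h import *
np.set_printoptions(precision=1,suppress=True)
s=robot.observe(); im=shot('wrist'); np.save('w1.npy',np.r_[s['tcp_pos'],s['eef_rot']])
cv2.imwrite('pics/w1.png',im[:,:,::-1]); cv2.imwrite('pics/w1b.png',cv2.resize(im,(784,588),interpolation=cv2.INTER_CUBIC)[:,:,::-1])
print(s['tcp_pos'],s['joint_vel'])
for q in('plate_mid','stand','catch_mid'):
  for r in optics.spot_point(q,'wrist')[:2]:
    uv=np.array(r['xy'])*[560,420]; print(q,r['score'],uv,onz('wrist',uv,dict(plate_mid=62,stand=0,catch_mid=46)[q],s))
E
```

```text
t: 2.25
tcp_pos: [422.0, -315.5, 238.8]
eef_rot: [3.101, 0.502, 0.0]
wrist_force: [-0.5, -0.5, -0.0]
grip_width: 1.002
gripper_force: 0.0
t: 3.5
tcp_pos: [589.4, -177.6, 165.8]
eef_rot: [3.101, 0.5, 0.001]
wrist_force: [0.4, -0.1, -0.6]
grip_width: 1.0
gripper_force: 0.0
[ 589.4 -177.6  165.8] [ 0. -0.  0.  0.  0.  0.]
plate_mid 0.61 [277.1 215.9] [ 585.2 -173.5   62. ]
plate_mid 0.31 [277.4 214.2] [ 586.7 -173.3   62. ]
stand 0.58 [280.8 197.9] [ 585.7 -176.3    0. ]
catch_mid 0.78 [277.4 211.7] [ 584.1 -173.9   46. ]
```

View pics/w1b.png

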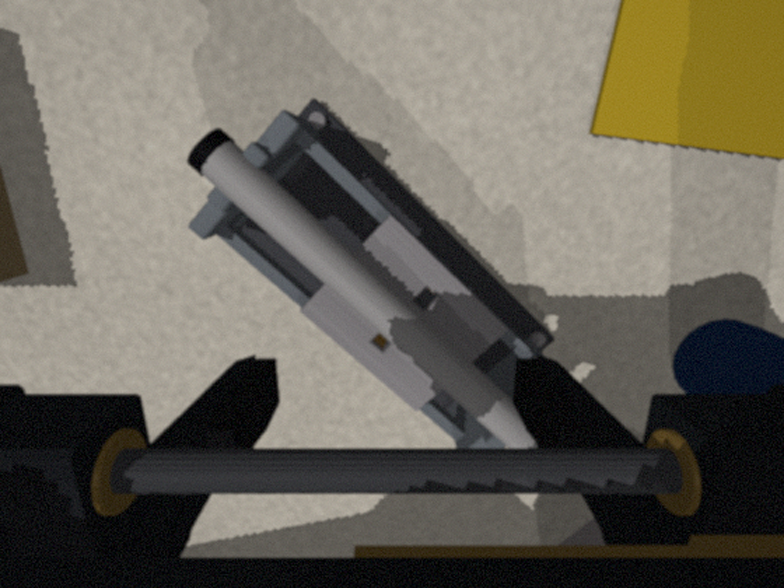

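Plate holes appear at about (382,342) and (426,297) in the 1.4× view, which is (273,244) and (304,212) in the original. The tube runs from (210,152) to (525,445).

```bash
python3 - <<'E'
from h import *
np.set_printoptions(precision=1,suppress=True)
w=np.load('w1.npy'); s=dict(tcp_pos=w[:3],eef_rot=w[3:])
a=onz('wrist',(382/1.4,342/1.4),62,s);b=onz('wrist',(426/1.4,297/1.4),62,s)
print(a,b,(a+b)/2,np.linalg.norm(a-b),np.degrees(np.arctan2(*(b-a)[1::-1])))
# corners of plate 
for p in((303,308),(420,410),(392,218),(364,238)):print(p,onz('wrist',np.array(p)/1.4,62,s))
e=onz('wrist',np.array((222,158))/1.4,75,s);print('tube left',e)
im=cv2.imread('pics/w1.png')
c=im[140:300,180:380]; 
# overlay for two-parameter guess
yaw=np.radians(-27.5);
def W(c0,y,P):
    P=np.array(P,float);ca,sa=np.cos(y),np.sin(y);return np.c_[c0[0]+ca*P[:,0]-sa*P[:,1],c0[1]+sa*P[:,0]+ca*P[:,1],P[:,2]]
c0=((a+b)/2)[:2]
big=cv2.resize(im,None,fx=4,fy=4,interpolation=cv2.INTER_CUBIC)
def dr(P,col,cl=True):
    q=(proj('wrist',W(c0,yaw,P),s)*4+1.5).astype(int);cv2.polylines(big,[q],cl,col,1)
for sx in(-1,1):
    dr([(sx*18+dx,dy,62) for dx,dy in((-6.5,-5.2),(6.5,-5.2),(6.5,5.2),(-6.5,5.2))],(0,0,255))
    dr([(sx*12,-100,75),(sx*12,100,75)],(0,255,0),False)
dr([(-40,-50,62),(40,-50,62),(40,50,62),(-40,50,62)],(255,0,0))
cv2.imwrite('pics/w1o.png',big[560:1160,760:1560])
E
```

```text
[ 559.5 -178.    62. ] [ 595.5 -194.1   62. ] [ 577.5 -186.    62. ] 39.380000604488174 -24.083651075187678
(303, 308) [ 565.7 -126.1   62. ]
(420, 410) [ 521.8 -216.1   62. ]
(392, 218) [ 633.5 -160.2   62. ]
(364, 238) [ 617.7 -148.5   62. ]
tube left [636.5 -67.1  75. ]
```

View pics/w1o.png

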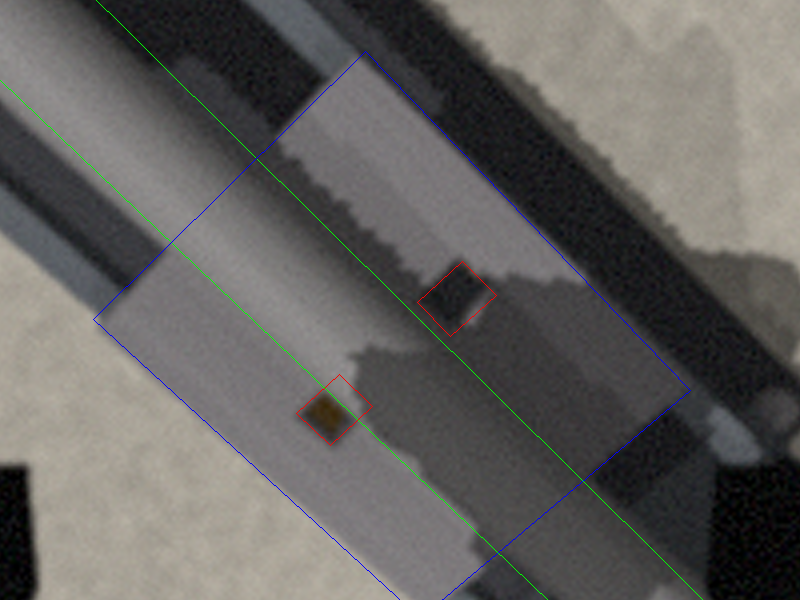

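The overlay fits well: plate yaw is −27.5° and the hole centre is near (577.5, −186). Next is the rack.

```bash
python3 -m jog '[[0,0,0,0.13,-1,0,-1],[0,0,0,0.13,-1,0,-1],[0,0,0,0.13,-1,0,-1],[0,0,0,0.13,-1,0,-1],[0,0,0,0.13,-1,0,-1],[0,0,0,0.13,-1,0,-1],[0,0,0,0.13,-1,0,-1],[0,0,0,0.13,-1,0,-1],[0,0,0,0.13,-1,0,-1],[0,0,0,0.13,-1,0,-1]]'
python3 - <<'E'
from h import *
np.set_printoptions(precision=1,suppress=True)
optics.camera('wrist');optics.camera('wrist');optics.camera('wrist')
s=robot.observe(); im=shot('wrist'); np.save('w2.npy',np.r_[s['tcp_pos'],s['eef_rot']])
cv2.imwrite('pics/w2.png',im[:,:,::-1]); cv2.imwrite('pics/w2b.png',cv2.resize(im,(784,588),interpolation=cv2.INTER_CUBIC)[:,:,::-1])
print(s['tcp_pos'],s['joint_vel'])
for q,z in dict(clamp_grip=78,clamp_seat=52,wide=52,rack=0).items():
  for r in optics.spot_point(q,'wrist')[:2]:
    uv=np.array(r['xy'])*[560,420]; print(q,r['score'],uv,onz('wrist',uv,z,s))
E
```

```text
t: 4.95
tcp_pos: [532.0, 120.9, 165.5]
eef_rot: [3.101, 0.501, 0.001]
wrist_force: [1.4, -0.5, 0.2]
grip_width: 1.003
gripper_force: 0.0
[532.  120.8 165.5] [-0.  0. -0. -0. -0. -0.]
clamp_grip 0.89 [285.6 214.5] [536.  120.4  78. ]
clamp_seat 0.67 [286.2 207.7] [534.4 119.   52. ]
wide 0.65 [282.5 110.1] [609.3 147.4  52. ]
rack 0.77 [281.3 155.7] [569.3 135.3   0. ]
```

View pics/w2b.png

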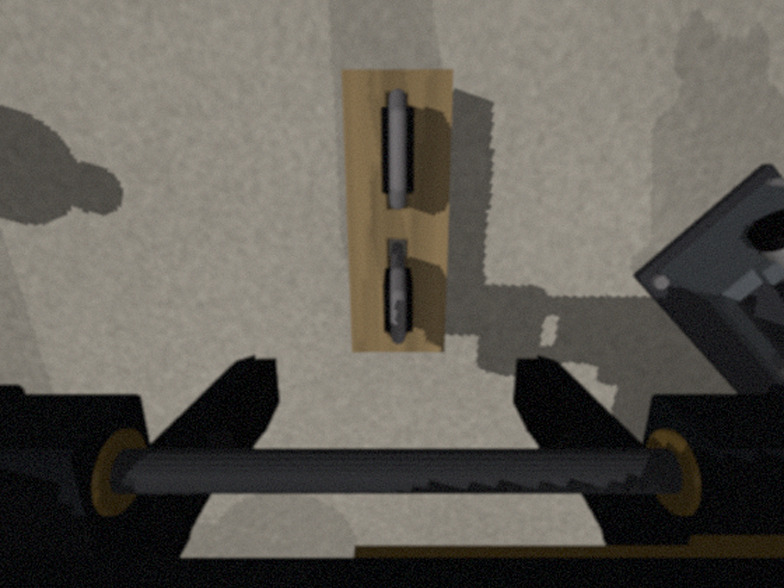

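The rack lines up with the tool's x axis. The narrow U-bolt's block is centred at about (398,300) in the 1.4× view, so its grip point is near (535.5, 120). I'll descend and grip.

```bash
python3 -m jog '[[0,0,0,0.05,0.03,0.9,-1],[0,0,0,0.05,0.02,0.9,-1],[0,0,0,0,0,0.9,-1],[0,0,0,0,0,0.85,-1],[0,0,0,0,0,0,-0.3],[0,0,0,0,0,0,1],[0,0,0,0,0,0,1],[0,0,0,0,0,0,1],[0,0,0,0,0,0,1],[0,0,0,0,0,0,1]]' 35
```

```text
t: 6.6
tcp_pos: [535.6, 119.7, 58.9]
eef_rot: [3.101, 0.502, 0.0]
wrist_force: [-0.0, -0.5, 0.3]
grip_width: 0.343
gripper_force: 0.0
```

```bash
python3 -m jog '[[0,0,0,0,0,0,1],[0,0,0,0,0,0,1],[0,0,0,0,0,0,1],[0,0,0,0,0,-0.2,1],[0,0,0,0,0,-0.6,1],[0,0,0,0,0,-0.8,1],[0,0,0,0,0,-0.9,1],[0,0,0,0,0,-0.9,1],[0,0,0,0,0,0,1],[0,0,0,0,0,0,1]]' 35
python3 - <<'E'
from h import *
np.set_printoptions(precision=1,suppress=True)
s=robot.observe(); im=shot('wrist')
cv2.imwrite('pics/w3b.png',cv2.resize(im,(784,588),interpolation=cv2.INTER_CUBIC)[:,:,::-1])
for q,dz in dict(clamp_grip=19,clamp_seat=-7).items():
  for r in optics.spot_point(q,'wrist')[:2]:
    uv=np.array(r['xy'])*[560,420]; p=onz('wrist',uv,s['tcp_pos'][2]+dz,s);print(q,r['score'],uv,R.from_rotvec(s['eef_rot']).inv().apply(p-s['tcp_pos']))
E
```

```text
t: 7.85
tcp_pos: [535.0, 119.7, 159.7]
eef_rot: [-3.101, -0.502, 0.003]
wrist_force: [-0.8, 0.1, -1.8]
grip_width: 0.177
gripper_force: 35.0
clamp_grip 0.9 [283.4 290.2] [  0.7  -0.3 -19. ]
clamp_seat 0.72 [281.9 273.2] [-4.5 -1.   7. ]
```

View pics/w3b.png

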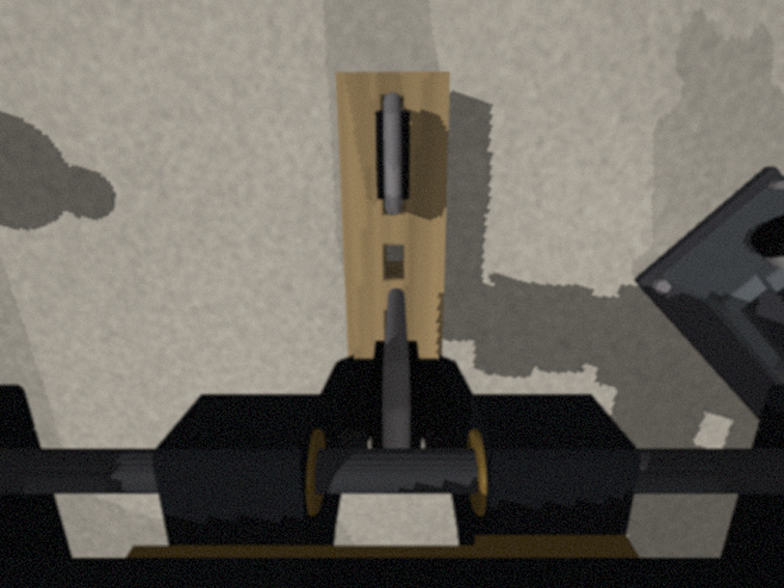

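```bash
python3 - <<'E'
from h import *
np.set_printoptions(precision=1,suppress=True)
s=robot.observe(); Rw=R.from_rotvec(s['eef_rot'])
for P in((22,0,51),(22,0,30),(22,0,0),(22,0,-25),(18,0,-37)): print(P,proj('wrist',Rw.apply(P)+s['tcp_pos'],s)*1.4)
M=Rw.as_matrix();print(M, s['tcp_pos'])
E
```

```text
(22, 0, 51) [[397.  286.3]]
(22, 0, 30) [[397.2 299.8]]
(22, 0, 0) [[397.5 325.1]]
(22, 0, -25) [[397.8 354.7]]
(18, 0, -37) [[398.  386.1]]
[[ 0.9  0.3 -0. ]
 [ 0.3 -0.9 -0. ]
 [-0.  -0.  -1. ]] [535.1 119.7 159.6]
```

The U-bolt is held square and centred: the leg end at row 289 matches the predicted 289. Moving to the stand and rotating.

```bash
python3 -m jog '[[0,0,0,-0.19,1,0,1],[0,0,0,-0.19,1,0,1],[0,0,0,-0.19,1,0,1],[0,0,0,-0.19,1,0,1],[0,0,0,-0.19,1,0,1],[0,0,0,-0.19,1,0,1],[0,0,0,-0.19,1,0,1],[0,0,0,-0.19,1,0,1],[0,0,0,-0.19,1,0,1],[0,0,0,-0.19,1,0,1]]'
python3 -m jog '[[0,0,0.96,0,0,0,1],[0,0,0.96,0,0,0,1],[0,0,0.96,0,0,0,1],[0,0,0.96,0,0,0,1],[0,0,0.96,0,0,0,1],[0,0,0.96,0,0,0,1],[0,0,0,0,0,0,1],[0,0,0,0,0,0,1],[0,0,0,0,0,0,1],[0,0,0,0,0,0,1]]'
python3 - <<'E'
from h import *
np.set_printoptions(precision=2,suppress=True)
s=robot.observe(); im=shot('wrist'); np.save('w4.npy',np.r_[s['tcp_pos'],s['eef_rot']])
cv2.imwrite('pics/w4.png',im[:,:,::-1])
M=R.from_rotvec(s['eef_rot']).as_matrix(); print(M,np.degrees(np.arctan2(M[1,0],M[0,0])),s['wrist_force'])
print(M.T@(np.array([577.5,-186,s['tcp_pos'][2]])-s['tcp_pos']))
big=cv2.resize(im[:,:,::-1],None,fx=2,fy=2,interpolation=cv2.INTER_CUBIC)
c0=(577.5,-186);y=np.radians(-27.5);ca,sa=np.cos(y),np.sin(y)
def dr(P,col,cl=True):
    P=np.array(P,float);P=np.c_[c0[0]+ca*P[:,0]-sa*P[:,1],c0[1]+sa*P[:,0]+ca*P[:,1],P[:,2]]
    q=(proj('wrist',P,s)*2+.5).astype(int);cv2.polylines(big,[q],cl,col,1)
for sx in(-1,1):
    dr([(sx*18+dx,dy,62) for dx,dy in((-6.5,-5.2),(6.5,-5.2),(6.5,5.2),(-6.5,5.2))],(0,0,255))
    dr([(sx*12,-60,75),(sx*12,120,75)],(0,255,0),False)
dr([(-40,-50,62),(40,-50,62),(40,50,62),(-40,50,62)],(255,0,0))
cv2.imwrite('pics/w4o.png',big[150:750,160:960])
E
```

```text
t: 9.25
tcp_pos: [575.9, -183.9, 159.8]
eef_rot: [-3.1, -0.502, 0.002]
wrist_force: [0.4, -0.8, -1.6]
grip_width: 0.181
gripper_force: 35.0
t: 10.5
tcp_pos: [576.1, -183.0, 160.7]
eef_rot: [-3.05, 0.751, 0.0]
wrist_force: [0.4, 0.1, -1.8]
grip_width: 0.18
gripper_force: 35.0
[[ 0.89 -0.46 -0.  ]
 [-0.46 -0.89  0.  ]
 [-0.   -0.   -1.  ]] -27.65747663536612 [ 0.4   0.12 -1.84]
[ 2.65  2.04 -0.  ]
```

View pics/w4o.png

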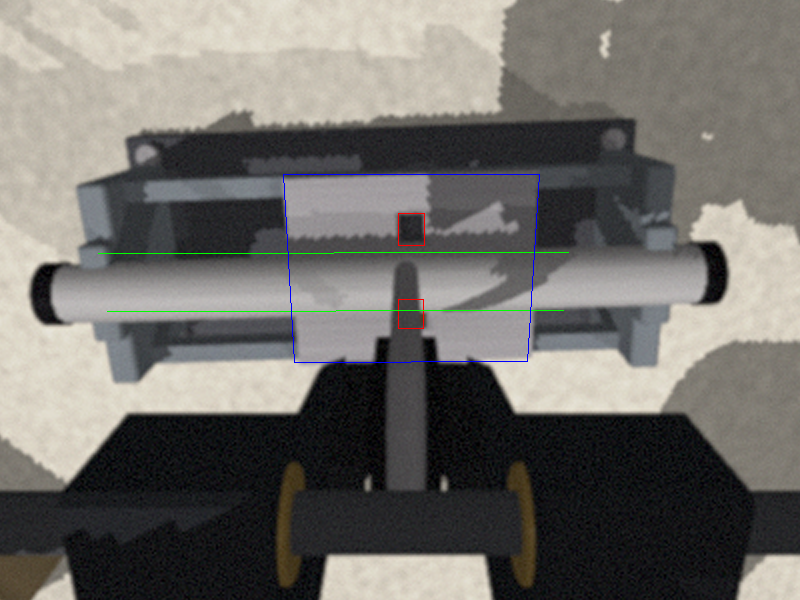

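```bash
python3 - <<'E'
from h import *
np.set_printoptions(precision=2,suppress=True)
w=np.load('w4.npy'); s=dict(tcp_pos=w[:3],eef_rot=w[3:]); Rw=R.from_rotvec(s['eef_rot'])
g=lambda c,r,z:onz('wrist',((c+160)/2,(r+150)/2),z,s)
im=cv2.cvtColor(cv2.imread('pics/w4.png'),cv2.COLOR_BGR2GRAY).astype(float)
L=g(41,294,75);Rr=g(719,272,75);d=L-Rr
print(L,Rr,np.linalg.norm(d),'stand yaw',np.degrees(np.arctan2(d[1],d[0]))-90,'mid',(L+Rr)/2)
y=d/np.linalg.norm(d);x=np.array([y[1],-y[0],0]);h=g(411.5,229,62);c=h-18*x
print('hole far',h,'centre',c,'off axis of tube',(c-L)@x,'along from mid',(c-(L+Rr)/2)@y)
# plate edges: top and bottom-left
for p in((285,175),(540,175),(295,361),(527,361)):
    q=g(*p,62)-(L+Rr)/2;print(q@x,q@y)
# tube lower/upper edges rows (original pixels)
for col in(110,130,150,350,380,400,415): 
    print(col,im[190:250:2,col].astype(int) if col in(130,400) else '')
# w1 near hole
w=np.load('w1.npy'); s1=dict(tcp_pos=w[:3],eef_rot=w[3:])
for p in((382,342),(426,297)):
    q=onz('wrist',np.array(p)/1.4,62,s1)-(L+Rr)/2;print('w1 hole',q@x,q@y)
E
```

```text
[640.26 -55.19  75.  ] [ 525.72 -293.53   75.  ] 264.435569151451 stand yaw -25.668220048747074 mid [ 582.99 -174.36   75.  ]
hole far [ 593.36 -194.58   62.  ] centre [ 577.14 -186.78   62.  ] off axis of tube 0.10378419596481722 along from mid -13.735980285133147
41.341126719275124 34.939654179240854
37.94123534844821 -64.52809155672479
-38.021827387370095 37.95677068882344
-41.3997414838708 -61.37508378172569
110 
130 [135 118  71  53  90 124 122 129 129 115 105 117 130 145 152 163 173 176
 185 190 179 177 163 134 133 133 128 129 202 215]
150 
350 
380 
400 [ 80  81  70  61  73  90  99 114 126 144 152 155 166 174 177 182 185 181
 166 114  96 100 102 113 127 128 125 126 131 126]
415 
w1 hole -19.55366868670554 -14.018085879666325
w1 hole 19.818243172039526 -12.923837961030694
```

Stand yaw is −25.7°, with the holes' centre near (577.3, −186.5). I'll correct the pose and descend to just past the tube's top.

```bash
python3 -m jog '[[0,0,-0.25,0.09,0.085,0,1],[0,0,0,0,0,0.2,1],[0,0,0,0,0,0.2,1],[0,0,0,0,0,0.2,1],[0,0,0,0,0,0.06,1],[0,0,0,0,0,0.04,1],[0,0,0,0,0,0.04,1],[0,0,0,0,0,0.04,1],[0,0,0,0,0,0.02,1],[0,0,0,0,0,0,1]]'
```

```text
t: 11.8
tcp_pos: [577.3, -186.5, 136.7]
eef_rot: [-3.063, 0.699, 0.0]
wrist_force: [-0.8, 0.6, -0.9]
grip_width: 0.181
gripper_force: 35.0
```

```bash
python3 -m jog '[[0,0,0,0,0,0.08,1],[0,0,0,0,0,0.08,1],[0,0,0,0,0,0.1,1],[0,0,0,0,0,0.1,1],[0,0,0,0,0,0.1,1],[0,0,0,0,0,0.1,1],[0,0,0,0,0,0.1,1],[0,0,0,0,0,0.04,1],[0,0,0,0,0,0,1],[0,0,0,0,0,0,1]]'
python3 -c "
from h import *
s=robot.observe();print(s['tcp_pos'],s['wrist_force'],s['moment'])"
```

```text
t: 13.05
tcp_pos: [577.3, -186.5, 115.9]
eef_rot: [3.063, -0.699, 0.0]
wrist_force: [-0.2, -0.8, -1.3]
grip_width: 0.177
gripper_force: 35.0
[ 577.34128413 -186.49084676  115.876022  ] [-0.20196865 -0.83869211 -1.32279309] [ 0.04925128 -0.03080288 -0.01685955]
```

Now I'll feel at the plate, going 3.3 mm further slowly.

```bash
python3 -m jog '[[0,0,0,0,0,0.02,1],[0,0,0,0,0,0.02,1],[0,0,0,0,0,0.02,1],[0,0,0,0,0,0.02,1],[0,0,0,0,0,0.02,1],[0,0,0,0,0,0.01,1],[0,0,0,0,0,0,1],[0,0,0,0,0,0,1],[0,0,0,0,0,0,1],[0,0,0,0,0,0,1]]'
python3 -c "
from h import *
s=robot.observe();print(s['tcp_pos'],s['wrist_force'],s['moment'])"
```

```text
t: 14.3
tcp_pos: [577.3, -186.5, 112.5]
eef_rot: [3.063, -0.699, 0.0]
wrist_force: [-0.3, -0.0, -1.4]
grip_width: 0.178
gripper_force: 35.0
[ 577.30696348 -186.49637814  112.47298386] [-0.30931775 -0.01628859 -1.42219637] [0.00988468 0.01678658 0.00400914]
```

```bash
python3 -m jog '[[0,0,0,0,0,0.02,1],[0,0,0,0,0,0.02,1],[0,0,0,0,0,0.02,1],[0,0,0,0,0,0.02,1],[0,0,0,0,0,0.02,1],[0,0,0,0,0,0.02,1],[0,0,0,0,0,0.02,1],[0,0,0,0,0,0,1],[0,0,0,0,0,0,1],[0,0,0,0,0,0,1]]'
python3 -c "
from h import *
s=robot.observe();print(s['tcp_pos'],s['wrist_force'],s['moment'])"
```

```text
t: 15.55
tcp_pos: [577.3, -186.5, 108.3]
eef_rot: [-3.063, 0.699, -0.0]
wrist_force: [0.4, -0.5, -1.3]
grip_width: 0.177
gripper_force: 35.0
[ 577.30231421 -186.47448435  108.25253346] [ 0.39014075 -0.52680953 -1.31387804] [0.09328378 0.00830915 0.04941411]
```

In the holes cleanly. On to the cams, slowly.

```bash
python3 -m jog '[[0,0,0,0,0,0.02,1],[0,0,0,0,0,0.02,1],[0,0,0,0,0,0.02,1],[0,0,0,0,0,0.02,1],[0,0,0,0,0,0.02,1],[0,0,0,0,0,0.02,1],[0,0,0,0,0,0.02,1],[0,0,0,0,0,0,1],[0,0,0,0,0,0,1],[0,0,0,0,0,0,1]]'
python3 -c "
from h import *
s=robot.observe();print(s['tcp_pos'],s['wrist_force'],s['moment'])"
```

```text
t: 16.8
tcp_pos: [577.3, -186.5, 104.1]
eef_rot: [3.063, -0.699, 0.0]
wrist_force: [-0.6, -0.1, -1.0]
grip_width: 0.179
gripper_force: 35.0
[ 577.29948064 -186.4658793   104.08369309] [-0.58212667 -0.07126168 -1.01295459] [ 0.04018227 -0.03868082  0.00345605]
```

```bash
python3 -m jog '[[0,0,0,0,0,0.02,1],[0,0,0,0,0,0.02,1],[0,0,0,0,0,0.02,1],[0,0,0,0,0,0.02,1],[0,0,0,0,0,0.02,1],[0,0,0,0,0,0.02,1],[0,0,0,0,0,0.01,1],[0,0,0,0,0,0,1],[0,0,0,0,0,0,1],[0,0,0,0,0,0,1]]'
python3 -c "
from h import *
s=robot.observe();print(s['tcp_pos'],s['wrist_force'],s['moment'])"
```

```text
t: 18.05
tcp_pos: [577.3, -186.5, 100.2]
eef_rot: [3.063, -0.699, 0.0]
wrist_force: [0.2, -0.8, -1.1]
grip_width: 0.177
gripper_force: 35.0
[ 577.32406253 -186.48971003  100.17906394] [ 0.21889215 -0.76010583 -1.05526463] [ 0.02860361 -0.04889502 -0.0174961 ]
```

```bash
python3 -m jog '[[0,0,0,0,0,0.02,1],[0,0,0,0,0,0.02,1],[0,0,0,0,0,0.02,1],[0,0,0,0,0,0.02,1],[0,0,0,0,0,0.02,1],[0,0,0,0,0,0,1],[0,0,0,0,0,0,1],[0,0,0,0,0,0,1],[0,0,0,0,0,0,1],[0,0,0,0,0,0,1]]'
python3 - <<'E'
from h import *
np.set_printoptions(precision=2,suppress=True)
s=robot.observe();print(s['tcp_pos'],s['wrist_force'],s['moment'])
im=shot('scene'); b=optics.boxes_of('stand','scene')[0]['bbox'];print(b)
w=shot('wrist')
c=cv2.resize(im[225:325,150:310],(640,400),interpolation=cv2.INTER_CUBIC)
cv2.imwrite('pics/s5.png',c[:,:,::-1])
E
```

```text
t: 19.3
tcp_pos: [577.3, -186.5, 97.2]
eef_rot: [3.063, -0.699, 0.0]
wrist_force: [0.5, -0.2, -1.9]
grip_width: 0.18
gripper_force: 35.0
[ 577.29 -186.48   97.16] [ 0.47 -0.16 -1.95] [ 0.04 -0.01 -0.04]
[0.4253, 0.6865, 0.2262, 0.1712]
```

View pics/s5.png

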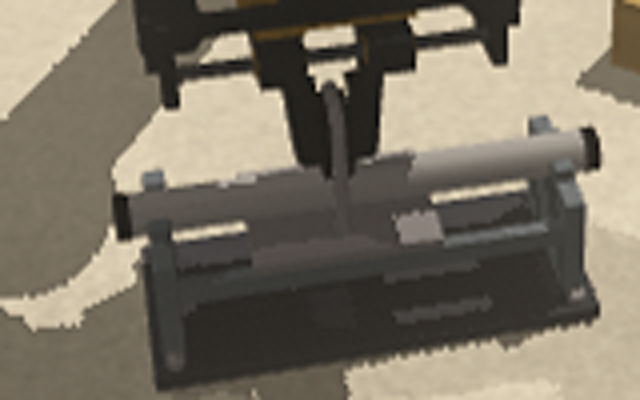

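The scene crop shows the front leg running past the tube at (342,150–230) into the plate, with the block just above the tube. Continuing.

```bash
python3 -m jog '[[0,0,0,0,0,0.02,1],[0,0,0,0,0,0.02,1],[0,0,0,0,0,0.02,1],[0,0,0,0,0,0.02,1],[0,0,0,0,0,0,1],[0,0,0,0,0,0,1],[0,0,0,0,0,0,1],[0,0,0,0,0,0,1],[0,0,0,0,0,0,1],[0,0,0,0,0,0,1]]'
python3 -c "
from h import *
s=robot.observe();print(s['tcp_pos'],s['wrist_force'],s['moment'])"
```

```text
t: 20.7
tcp_pos: [577.3, -186.5, 94.7]
eef_rot: [-3.063, 0.699, 0.0]
wrist_force: [2.0, -1.2, -2.7]
grip_width: 0.174
gripper_force: 35.0
[ 577.30316877 -186.46666087   94.71223657] [ 2.01543369 -1.23839538 -2.7428806 ] [-0.1699216  -0.4094558   0.03812133]
```

```bash
python3 -m jog '[[0,0,0,0.02,0,0,1],[0,0,0,0,0,0.02,1],[0,0,0,0,0,0.02,1],[0,0,0,0,0,0,1],[0,0,0,0,0,0,1],[0,0,0,0,0,0,1],[0,0,0,0,0,0,1],[0,0,0,0,0,0,1],[0,0,0,0,0,0,1],[0,0,0,0,0,0,1]]'
python3 -c "
from h import *
s=robot.observe();print(s['tcp_pos'],s['wrist_force'],s['moment'])"
```

```text
t: 21.95
tcp_pos: [577.8, -186.7, 93.7]
eef_rot: [-3.063, 0.699, -0.0]
wrist_force: [-1.7, 0.8, 3.8]
grip_width: 0.173
gripper_force: 35.0
[ 577.81534538 -186.70442743   93.67700442] [-1.7388051   0.75069742  3.84010502] [ 0.20365023  0.35066308 -0.02907382]
```

```bash
python3 -m jog '[[0,0,0,-0.01,0,0.02,1],[0,0,0,0,0,0.02,1],[0,0,0,0,0,0,1],[0,0,0,0,0,0,1],[0,0,0,0,0,0,1],[0,0,0,0,0,0,1],[0,0,0,0,0,0,1],[0,0,0,0,0,0,1],[0,0,0,0,0,0,1],[0,0,0,0,0,0,1]]'
python3 - <<'E'
from h import *
np.set_printoptions(precision=2,suppress=True)
s=robot.observe();print(s['tcp_pos'],s['wrist_force'],s['moment'])
im=shot('wrist');print(len(im))
for q in('clamp_grip','clamp_seat'):
  for r in optics.spot_point(q,'wrist')[:1]: print(q,np.array(r['xy'])*[560,420])
cv2.imwrite('pics/w6.png',cv2.resize(im[130:340,150:430],(784,588),interpolation=cv2.INTER_CUBIC)[:,:,::-1])
E
```

```text
t: 23.2
tcp_pos: [577.8, -186.7, 93.6]
eef_rot: [3.062, -0.699, 0.002]
wrist_force: [-3.5, 1.9, 11.5]
grip_width: 0.179
gripper_force: 35.0
[ 577.83 -186.71   93.58] [-3.48  1.88 11.55] [ 0.33  0.64 -0.  ]
420
clamp_grip [283.42 290.22]
```

View pics/w6.png

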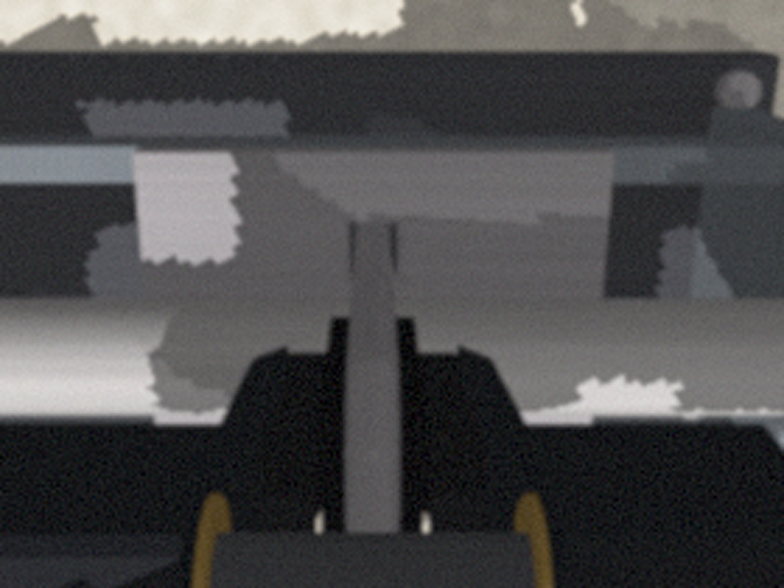

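Grip point pixel (283.4, 290.2) is unchanged since the lift, so there has been no slip. TCP z = 93.6 matches home (rack 58.9 + 35 = 93.9), so 13 N is probably the tube contact. A small further push will confirm it while easing the side force.

```bash
python3 -m jog '[[0,0,0,-0.01,0,0.02,1],[0,0,0,0,0,0,1],[0,0,0,0,0,0,1],[0,0,0,0,0,0,1],[0,0,0,0,0,0,1],[0,0,0,0,0,0,1],[0,0,0,0,0,0,1],[0,0,0,0,0,0,1],[0,0,0,0,0,0,1],[0,0,0,0,0,0,1]]'
python3 - <<'E'
from h import *
np.set_printoptions(precision=2,suppress=True)
s=robot.observe();print(s['tcp_pos'],s['wrist_force'],s['moment'])
im=shot('wrist')
st=dict(tcp_pos=s['tcp_pos'],eef_rot=s['eef_rot'])
E
```

```text
t: 24.6
tcp_pos: [577.8, -186.7, 93.5]
eef_rot: [3.062, -0.698, 0.004]
wrist_force: [-3.7, 2.0, 15.1]
grip_width: 0.176
gripper_force: 35.0
[ 577.82 -186.73   93.52] [-3.75  1.97 15.15] [ 0.41  0.64 -0.03]
```

Rigid at 93.5 with about 16.5 N, so it is home. I'll relieve the push and open.

```bash
python3 -m jog '[[0,0,0,0,0,-0.05,1],[0,0,0,0,0,0,1],[0,0,0,0,0,0,0.4],[0,0,0,0,0,0,0],[0,0,0,0,0,0,-0.3],[0,0,0,0,0,0,-0.3],[0,0,0,0,0,0,-0.3],[0,0,0,0,0,0,-0.3],[0,0,0,0,0,0,-0.3],[0,0,0,0,0,0,-0.3]]'
python3 -m jog '[[0,0,0,0,0,-0.2,-0.3],[0,0,0,0,0,-0.5,-0.3],[0,0,0,0,0,-0.7,-0.3],[0,0,0,0,0,-0.8,-0.3],[0,0,0,0,0,-0.8,-0.3],[0,0,0,-0.5,0,-0.5,-0.3],[0,0,0,-0.5,0,0,-0.3],[0,0,0,0,0,0,-0.3],[0,0,0,0,0,0,-0.3],[0,0,0,0,0,0,-0.3]]'
python3 - <<'E'
from h import *
np.set_printoptions(precision=1,suppress=True)
s=robot.observe();im=shot('wrist');a=shot('scene')
for n,st in(('wrist',s),('scene',None)):
  for q,z in(('clamp_grip',113),('clamp_seat',87)):
    for r in optics.spot_point(q,n)[:1]:
      uv=np.array(r['xy'])*[560,420]; print(n,q,r['score'],uv,onz(n,uv,z,st))
# expected outline of the seated block
y=np.radians(-25.7);ca,sa=np.cos(y),np.sin(y)
def ov(n,img,st,f):
    big=cv2.resize(img[:,:,::-1],None,fx=f,fy=f,interpolation=cv2.INTER_CUBIC)
    for z in(87,125):
        P=[(577.6+ca*x-sa*v,-186.6+sa*x+ca*v,z) for x,v in((-14,-8),(14,-8),(14,8),(-14,8))]
        cv2.polylines(big,[(proj(n,P,st)*f+f/2).astype(int)],True,(0,0,255),1)
    c=(proj(n,[577.6,-186.6,105],st)[0]*f).astype(int);x0,y0=max(c[0]-200,0),max(c[1]-250,0)
    return cv2.resize(big[y0:y0+500,x0:x0+400],(400,500))
cv2.imwrite('pics/f.png',np.hstack([ov('wrist',im,s,4),ov('scene',a,None,7)]))
E
```

```text
t: 25.9
tcp_pos: [577.3, -186.5, 93.3]
eef_rot: [-3.063, 0.699, 0.0]
wrist_force: [0.4, -0.4, 0.2]
grip_width: 0.652
gripper_force: 0.0
t: 27.15
tcp_pos: [550.6, -173.7, 198.2]
eef_rot: [-3.063, 0.699, 0.0]
wrist_force: [0.0, -0.0, -1.1]
grip_width: 0.647
gripper_force: 0.0
wrist clamp_grip 0.86 [283.  179.3] [ 579.1 -187.5  113. ]
scene clamp_grip 0.74 [234.1 261.9] [ 594.3 -196.9  113. ]
scene clamp_seat 0.8 [233.9 267.9] [ 582.4 -190.5   87. ]
```

View pics/f.png

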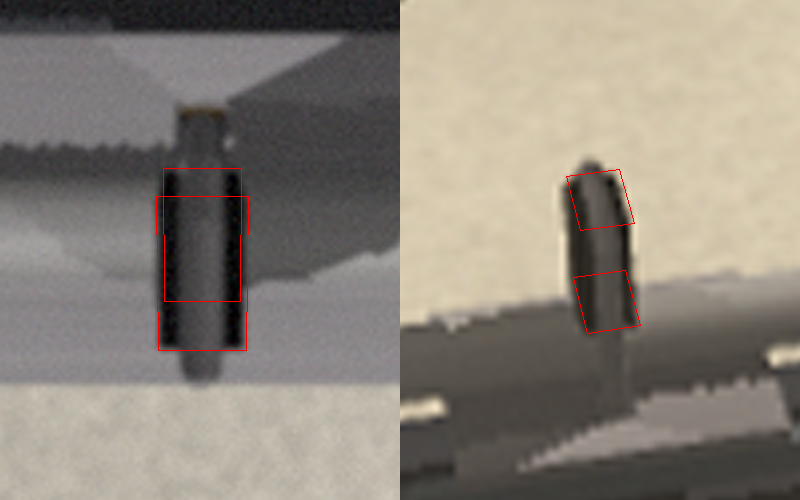

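The overlay matches a fully seated, square block in both views: the outline fits at (200,260) in wrist, and the bottom edge at about (605,330) in scene.

```bash
python3 -c "
from plant import ticket
print(ticket.close_job())"
```

```text
the job is handed in; nothing more can be done
None
```

The narrow U-bolt is fitted: its legs are through both plate holes and its saddle sits on the tube. It took a push of about 17 N at most in the readings, it has been let go, and the job is handed in.

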